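# Hang the loaded dipping basket on the drain stand

## Task

Swing the drain stand's hook arm all the way out over its drip tray, then hang the dipping basket on the arm by the middle of its wooden grip, so that it hangs level and still, with the clay pot still standing in it. Leave the tub, the jar and the bottle standing where they are.

Things in the scene. Friction and masses are not known exactly. Their poses are not given: they have to be found in the camera images.
- stand: Drain stand, fixed: an open steel drip tray 220 x 180 mm, 18 mm high, with a dark upright post of radius 10 mm. Origin: on the table, on the post's axis (also the hook arm's hinge axis). The tray reaches 195 mm to the -x and 25 mm to the +x side of the origin, and 90 mm to either side in y. At yaw 0 the tray lies on the robot's side of the post.
- hook_arm (a joint): Angle of the hook arm about the post, rad. 0: folded aside, the arm points along the stand's +y. It grows as the arm swings anticlockwise seen from above; at 1.571 (the stop, fully out) it points along the stand's -x, over the middle of the tray. The hinge is stiff (0.25 N m) and stays where it is left.
- hook_seat (a point): Point on the upper face of the hook arm, 100 mm from the hinge axis, 200 mm above the table; x axis outward along the arm, z up. The arm is a level flat steel bar 16 mm wide, 8 mm thick, reaching 154 mm from the hinge axis; its last 8 mm is turned up into a lip 12 mm above the upper face. A hub of radius 15 mm on the hinge axis stands 4 mm above that face.
- basket: Grey slotted plastic basket, open on top, 110 mm (x) x 134 mm (y), sides 55 mm high. Steel straps at the ends (y = -69, +69 mm) carry a straight pale wooden grip bar along y over the middle: 14 mm thick (x), 134 mm long, underside 120 mm and top 150 mm above the origin, so a 65 mm high window lies under it. 0.35 kg. Origin: centre of the underside.
- grip_under (a point): Middle of the underside of the basket's wooden grip bar, 120 mm above the basket's origin; axes as the basket's.
- pot: Small round open unglazed clay pot, 64 mm widest diameter, 46 mm high, about 0.11 kg, standing loose in the basket on its 4 mm floor. Origin: centre of its foot, z up.
- tub: Bystander: white lidded plastic tub, 122 mm diameter, 107 mm high. Origin: centre of the underside.
- jar: Bystander: white glaze jar with black cap, 72 mm diameter, 90 mm high. Origin: centre of the underside.
- sprayer: Bystander: clear bottle, 64 mm diameter, 170 mm high. Origin: centre of the underside.
Things that resemble listed ones, but are neither listed nor needed, are in the scene too. What is shaped like the basket but turquoise is not meant.

How it is judged:
On the way, in this order (a step that is already met when the one before it is completed fails the run):
1. the hook arm is swung out (value of joint hook_arm above 1.45 rad), for 0.2 s.
2. the basket's wooden grip rests on the hook arm (x of grip_under in the frame of hook_seat between -0.05 and 0.048 m and y of grip_under in the frame of hook_seat between -0.035 and 0.035 m and z of grip_under in the frame of hook_seat between -0.006 and 0.012 m and contact force between basket and hook_arm above 1.5 N), for 0.2 s.
At the end, for the whole second after the job is handed in: Arm joint over 1.40 rad; the arm carries the basket (over 1.5 N), grip_under within 35 mm sideways, 50 mm inward, 48 mm outward and -6 to 12 mm in height of hook_seat; basket tilt under 0.2 rad, at rest (0.03 m/s, 0.3 rad/s); pot in it, tilt under 0.35 rad (all of step 2 and value of joint hook_arm above 1.4 rad and angle between basket's own z axis and vertical below 0.2 rad and linear speed of basket below 0.03 m/s and angular speed of basket below 0.3 rad/s and angle between pot's own z axis and vertical below 0.35 rad and x of pot in the frame of basket between -0.06 and 0.06 m and y of pot in the frame of basket between -0.07 and 0.07 m and z of pot in the frame of basket between -0.005 and 0.04 m); the robot touches nothing.
It fails at once if the pot leaves the basket (not (x of pot in the frame of basket between -0.06 and 0.06 m and y of pot in the frame of basket between -0.07 and 0.07 m and z of pot in the frame of basket between -0.005 and 0.04 m)).
It fails at once if the tub, jar or bottle is moved by more than 40 mm or tipped (distance of any of tub, jar, sprayer from where it was at the start of the episode above 0.04 m or angle between any of tub, jar, sprayer's own z axis and vertical above 0.5 rad).
It also fails if it takes over 64 s, if anything falls off the work surface, if the arm or the gripper's body presses on something with over 40 N, if the wrist force passes 120 N, or if a joint passes its speed limit or range.

## Robot

A 7-joint arm with a two-finger parallel gripper is mounted at the origin on the work surface. World frame = base frame: x ahead of the robot, y to its left, z up, the work surface at z = 0. Lengths are in m, angles in rad, forces in N, time in s.
With the tool pointing down it reaches from about 0.425 to 0.875 m from the base axis. Payload 4.7 kg.
Tool frame: the origin (TCP) lies between the finger pads; the fingertips stand 11 mm ahead of it and the grasp point (between the pads) lies 8 mm behind it; z points along the fingers, y is the line along which they close (so a half turn about z gives the same grasp; the last joint's range is limited). The gripper opens to 87 mm and grips with 3 to 60 N. Pads are 19 mm wide; open, the fingers measure 117 mm over their backs; the gripper's body (75 mm by 190 mm) begins 51 mm behind the grasp point.
Start: joints at [-1.294, 0.321, -0.07, 1.45, 0.023, 1.371, -0.057], TCP at [0.169, 0.628, 0.234] pointing down, gripper open.
Joint ranges: [-2.86, 2.86], [-0.3, 2.09], [-1.38, 1.24], [0.06, 2.45], [-1.56, 4.7], [0.09, 2.05], [-2.69, 2.69]. Speed limits (rad/s): [2.57, 2.57, 3.14, 3.14, 3.14, 3.14, 3.14].

## Interface

Orientations are given as a rotation vector (axis times angle).
In Python, from bench import ctrl gives the robot as it stands. The module is installed in compiled form; this text tells all that it offers.
- The arm moves only by the shell command python3 -m inch 'ROWS' [FORCE]. ROWS is JSON, a list of rows, each an object with "slide": the shift along the tool's x, y, z scaled (see below), a list of three; "angular": the turn, a rotation vector about the tool's x, y, z scaled (see below), a list of three; "claw": the opening, from -1 (shut) to 1 (fully open). In form: [{"slide": [tx, ty, tz], "angular": [rx, ry, rz], "claw": claw}, ...]. A call has 1 to 10 rows; each row is the pose to reach, as a shift and turn from the pose commanded when the call began, along the tool's axes at that moment; what a row does not reach only later rows make up. The controller multiplies each number of a shift by 0.25 m and each number of a turn by 30 degrees. A row lasts 1/10 s, in which the tool goes at most 50 mm and 8.59 degrees, less where a joint would pass 70% of its speed; a pose out of reach is approached as far as the arm can. A call with a number of a shift or a turn outside -1 to 1 is refused whole. A call with a gripper value outside its range is refused whole. The fingers move at their own pace and stop on an object; FORCE is the grip in N (left out, the last holds). Time passes only in rows, so rows that repeat a pose let the fingers close. It gives the time, the measured TCP pose, the force, the opening and the grip force at its end, in the units of the state.
- ctrl.get_state(): the state, without advancing time (a new reading comes with each control period).
- ctrl.get_image(name): name is "side" or "top" or "wrist"; returns a dict with "color" (480x640x3 uint8, red, green, blue), "depth" (480x640 float32, m along the optical axis (not along the pixel's ray), 0 where there is no reading), "camera_matrix" (3x3 intrinsics, pixels), "extrinsics" (4x4, takes a point from camera to world coordinates); the wrist camera has in their place "tool_from_camera" (4x4, takes a point from camera to tool coordinates, whose origin is the TCP and whose axes are the flange's). Camera axes: x right, y up, looking along -z (the intrinsics and any distortion apply to the point x, -y, -z); pixel columns grow to the right and rows downward; lengths in m; the calibration is good to about 2 mm. A picture is of the moment at which its call begins: read the wrist's pose just before it.
- ctrl.close_job(): hands the job in; it is judged then, once.
Trained networks look in the newest picture that a camera, given by its name, has taken for a name from the list of things; names that differ only in an ending like _2 or _b are one class to them, and where a whole thing is asked for, a point or a joint stands for the part that bears it (a point fixed in the world has none). Each returns a list of dicts, best first, with "confidence" (0 to 1); they miss things now and then, are a little off and sometimes report something else, mostly with a low value. They report only what shows in the picture. A call takes as long as a camera call. They do not tell look-alikes from the thing itself.
- ctrl.find_in(query, camera): "bbox" ([centre column, centre row, width, height] in pixels, round what is visible of it).
- ctrl.outline_of(query, camera): "mask" (480x640 bool, what is visible of it) and "bbox" ([centre column, centre row, width, height] in pixels, round what is visible of it).
The state is a dict: "time": time; "joint_positions": joint angles; "qd": joint speeds; "joint_torque": joint torques, N m; "position": TCP position; "tool_rot": TCP orientation; "ft_force": force on the tool from outside, world axes, zero at the start; "torque": the same for the moment, N m; "grip_width": opening from 0.0 (shut) to 1.0 (fully open); "grip_force": force on a finger pad.
Only numpy, scipy, OpenCV 4.12 (cv2) and the standard library are available. Lean on these libraries where they do the work, as an engineer would, in place of code of your own. Each camera call takes 0.05 s, during which the arm holds its last target. There are 200 camera calls.

## Working session

There is one attempt and no reset: what is moved stays moved. The work goes in short steps, Python scripts to look and compute and a shell command to move; the robot and the scene stay as the last step left them, time stands still between calls to the robot, and variables do not carry over. Pictures are saved under pics/ and viewed, at most 10 in all, crops included, and the job is handed in when it is done.

```bash
mkdir -p pics; cat > h.py <<'E'
import numpy as np, cv2
from scipy.spatial.transform import Rotation as R
from bench import ctrl
def cloud(im, T=None):
    K=im["camera_matrix"]; T=im["extrinsics"] if T is None else T
    d=im["depth"].astype(float); v,u=np.mgrid[0:480,0:640]
    p=np.stack([(u-K[0,2])/K[0,0]*d,-(v-K[1,2])/K[1,1]*d,-d],-1)
    w=p@T[:3,:3].T+T[:3,3]; w[d<=0]=np.nan
    return w
def save(im,n): cv2.imwrite(f"pics/{n}.png",im[...,::-1])
E
python3 - <<'E'
from h import *
s=ctrl.get_state(); print({k:np.round(v,3) for k,v in s.items()}, R.from_rotvec(s["tool_rot"]).as_matrix().round(3))
a={}
for c in("top","side"):
    im=ctrl.get_image(c); save(im["color"],c); a[c]=im; w=cloud(im); np.save(c+".npy",w); np.save(c+"_c.npy",im["color"])
    for q in("stand","hook_arm","basket","pot","tub","jar","sprayer"):
        for r in ctrl.outline_of(q,c)[:3]:
            p=w[r["mask"]]; p=p[~np.isnan(p[:,0])]
            if len(p): print(c,q,round(r["confidence"],2),np.round(r["bbox"]),np.percentile(p,2,0).round(3),np.percentile(p,98,0).round(3))
E
```

```text
{'time': np.float64(0.0), 'joint_positions': array([-1.294,  0.322, -0.07 ,  1.452,  0.023,  1.371, -0.057]), 'qd': array([ 0.001, -0.   ,  0.002,  0.002,  0.001,  0.001,  0.001]), 'joint_torque': array([ 1.0000e-03, -4.9131e+01, -4.0300e-01, -3.1252e+01, -6.4000e-02,
        4.4000e-02,  0.0000e+00]), 'position': array([0.169, 0.627, 0.232]), 'tool_rot': array([-4.120e-01, -3.114e+00,  3.000e-03]), 'ft_force': array([ 0.072,  0.297, -0.56 ]), 'torque': array([-0.055,  0.006,  0.002]), 'grip_force': np.float64(0.0), 'grip_width': np.float64(1.0)} [[-0.966  0.26  -0.   ]
 [ 0.26   0.966 -0.002]
 [-0.    -0.002 -1.   ]]
top stand 0.86 [265. 249.  96.  87.] [ 0.417 -0.024  0.   ] [0.637 0.177 0.204]
top hook_arm 0.69 [242. 228.  54.  51.] [0.498 0.08  0.194] [0.618 0.194 0.212]
top hook_arm 0.21 [431. 265.  71.  53.] [ 0.43  -0.431  0.   ] [ 0.56  -0.282  0.153]
top basket 0.8 [432. 263.  66.  53.] [ 0.432 -0.431  0.   ] [ 0.559 -0.284  0.153]
top basket 0.77 [493. 346.  51.  59.] [ 0.223 -0.581 -0.   ] [ 0.359 -0.471  0.152]
top pot 0.68 [428. 258.  22.  15.] [ 0.493 -0.382  0.006] [ 0
[... 376 characters left out ...]
   9.] [0.497 0.077 0.066] [0.687 0.228 0.212]
side basket 0.92 [378. 324.  61.  63.] [ 0.425 -0.434  0.002] [ 0.56  -0.286  0.154]
side basket 0.83 [375. 417.  70.  79.] [ 0.22  -0.585  0.001] [ 0.358 -0.475  0.154]
side basket 0.38 [271. 187.  58.   9.] [0.497 0.077 0.   ] [0.685 0.359 0.212]
side pot 0.92 [379. 322.  24.  25.] [ 0.477 -0.39   0.009] [ 0.535 -0.332  0.056]
side tub 0.77 [224. 192.  35.  41.] [0.457 0.287 0.01 ] [0.561 0.396 0.114]
side tub 0.47 [274. 187.  59.   9.] [ 0.497  0.077 -0.001] [0.727 0.354 0.212]
side jar 0.71 [400. 265.  24.  33.] [ 0.676 -0.303  0.005] [ 0.737 -0.237  0.096]
side sprayer 0.74 [374. 221.  20.  46.] [ 0.733 -0.137  0.01 ] [ 0.781 -0.083  0.173]
```

View pics/top.png

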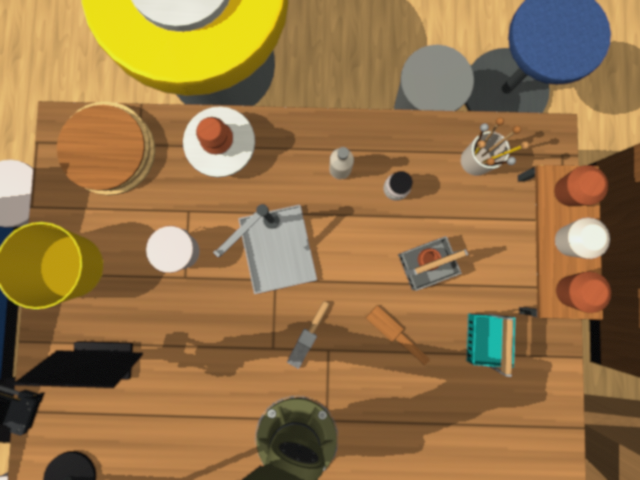

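View pics/side.png

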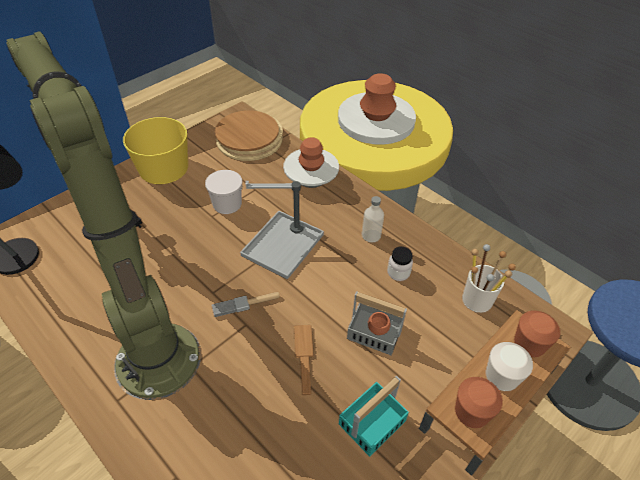

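The top view shows the grey basket with the pot at (432,263), its grip running to the upper right, and the turquoise look-alike at (493,346). The stand post is at (265,213) with its arm tip at (218,252). The side view agrees: grey basket at (378,324), turquoise at (375,417). I choose the grey one.

```bash
python3 - <<'E'
from h import *
def rect(p,n):
    r=cv2.minAreaRect(p[:,:2].astype(np.float32)*1000); print(n,len(p),np.round(r,1).tolist() if 0 else r, np.round(p.mean(0),3))
for c in("top","side"):
    w=np.load(c+".npy"); x,y,z=w[...,0],w[...,1],w[...,2]
    m=lambda a,b,d,e,f,g:w[(x>a)&(x<b)&(y>d)&(y<e)&(z>f)&(z<g)]
    p=m(.4,.62,-.46,-.25,.140,.165); rect(p,c+" grip")
    p=m(.4,.62,-.46,-.25,.045,.062); rect(p,c+" rim")
    p=m(.45,.68,0,.25,.19,.209); rect(p,c+" arm");
    q=p-p.mean(0);u=np.linalg.svd(q[:,:2],full_matrices=False)[2][0];print(" arm dir",u,(q[:,:2]@u).min(),(q[:,:2]@u).max(), np.median(p[:,2]))
    p=m(.45,.68,0,.25,.203,.22); rect(p,c+" hub/lip"); print(p[::max(1,len(p)//12)].round(3).tolist())
    p=m(.38,.68,-.06,.22,.010,.03); rect(p,c+" tray rim")
    p=m(.38,.68,-.06,.22,.03,.17); print(" post",p.min(0),p.max(0),np.median(p,0)) if len(p) else 0
t=np.load("top_c.npy")[150:310,200:520]; save(cv2.resize(t,None,fx=2.5,fy=2.5,interpolation=3),"crop1")
E
```

```text
top grip 328 ((496.32440185546875, -356.77239990234375), (14.202040672302246, 142.54640197753906), 22.222957611083984) [ 0.496 -0.356  0.151]
top rim 403 ((495.6406555175781, -355.18902587890625), (110.20230102539062, 139.9285888671875), 22.13926887512207) [ 0.499 -0.357  0.053]
top arm 517 ((561.303955078125, 139.61050415039062), (29.313291549682617, 164.9441375732422), 44.10829162597656) [0.564 0.132 0.201]
 arm dir [-0.72778626  0.68580402] -0.07587539640331428 0.0895280651189916 0.20130151139772168
top hub/lip 176 ((558.9359741210938, 140.58644104003906), (27.874435424804688, 166.42047119140625), 45.20283508300781) [0.574 0.124 0.206]
[[0.623, 0.09, 0.203], [0.615, 0.104, 0.203], [0.613, 0.084, 0.205], [0.611, 0.08, 0.205], [0.605, 0.096, 0.206], [0.603, 0.087, 0.204], [0.598, 0.101, 0.204], [0.591, 0.108, 0.203], [0.565, 0.134, 0.204], [0.543, 0.157, 0.204], [0.523, 0.171, 0.204], [0.503, 0.202, 0.211], [0.498, 0.188, 0.209]]
top tray rim 609 ((526.5580444335938, 70.56550598144531), (220.28892517089844, 180.24391174316406), 14.329055786132812) [0.541 0.074 0.017]
 post [0.598662
[... 588 characters left out ...]
 0.2016325056241054
side hub/lip 137 ((557.0121459960938, 137.95077514648438), (33.080177307128906, 165.6920166015625), 46.49087905883789) [0.562 0.13  0.206]
[[0.501, 0.199, 0.214], [0.609, 0.1, 0.207], [0.528, 0.176, 0.204], [0.602, 0.101, 0.207], [0.508, 0.189, 0.203], [0.571, 0.126, 0.206], [0.606, 0.087, 0.209], [0.54, 0.152, 0.204], [0.602, 0.092, 0.204], [0.514, 0.169, 0.205], [0.581, 0.106, 0.204], [0.492, 0.185, 0.204], [0.599, 0.075, 0.209]]
side tray rim 955 ((533.970703125, 79.13420104980469), (285.4945373535156, 258.5326232910156), 4.040327548980713) [0.529 0.069 0.016]
 post [0.59463674 0.07557632 0.03150986] [0.61696487 0.09881827 0.16954159] [0.60340355 0.08356521 0.10502879]
```

View pics/crop1.png

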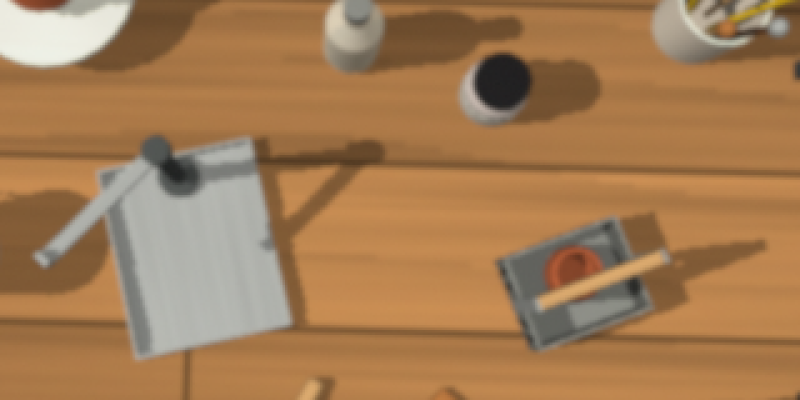

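The crop shows the grey basket (crop 535–640, 220–350) with the clay pot in it and a pale grip across. That is the right one, and the turquoise one lies outside the crop.

Measured, all agreeing with the given sizes:
- **Hinge:** (0.609, 0.091), stand yaw 14.3°.
- **Arm:** at 136° world, so the joint is about 0.55 rad. It has to reach 194°.
- **Basket:** (0.496, -0.357), yaw 22.3°.

First I swing the arm with closed fingers.

```bash
python3 -m inch '[{"slide":[-0.97,-0.59,0],"angular":[0,0,0],"claw":-1},{"slide":[-0.97,-0.59,0],"angular":[0,0,0],"claw":-1},{"slide":[-0.97,-0.59,0],"angular":[0,0,0],"claw":-1},{"slide":[-0.97,-0.59,0],"angular":[0,0,0],"claw":-1},{"slide":[-0.97,-0.59,0],"angular":[0,0,0],"claw":-1},{"slide":[-0.97,-0.59,0],"angular":[0,0,0],"claw":-1},{"slide":[-0.97,-0.59,0],"angular":[0,0,0],"claw":-1},{"slide":[-0.97,-0.59,0],"angular":[0,0,0],"claw":-1}]'
python3 -m inch '[{"slide":[-0.97,-0.59,0],"angular":[0,0,0],"claw":-1},{"slide":[-0.97,-0.59,0],"angular":[0,0,0],"claw":-1},{"slide":[-0.97,-0.59,0],"angular":[0,0,0],"claw":-1},{"slide":[-0.97,-0.59,0],"angular":[0,0,0],"claw":-1},{"slide":[-0.97,-0.59,0],"angular":[0,0,0],"claw":-1},{"slide":[-0.97,-0.59,0],"angular":[0,0,0],"claw":-1},{"slide":[-0.97,-0.59,0.17],"angular":[0,0,0],"claw":-1},{"slide":[-0.97,-0.59,0.17],"angular":[0,0,0],"claw":-1},{"slide":[-0.97,-0.59,0.17],"angular":[0,0,0],"claw":-1},{"slide":[-0.97,-0.59,0.17],"angular":[0,0,0],"claw":-1}]'
```

```text
time: 1.6
position: [0.3653, 0.4218, 0.2339]
tool_rot: [-0.415, -3.114, -0.001]
ft_force: [-0.4, 0.0, -0.5]
grip_width: 0.357
grip_force: 0.0
time: 2.6
position: [0.5605, 0.2193, 0.1927]
tool_rot: [0.406, 3.114, 0.003]
ft_force: [-0.6, 0.7, -0.2]
grip_width: 0.006
grip_force: 0.0
```

```bash
python3 -m inch '[{"slide":[0.05,-0.12,0],"angular":[0,0,0],"claw":-1},{"slide":[0.09,-0.19,0],"angular":[0,0,0],"claw":-1},{"slide":[0.135,-0.26,0],"angular":[0,0,0],"claw":-1},{"slide":[0.155,-0.34,0],"angular":[0,0,0],"claw":-1},{"slide":[0.17,-0.43,0],"angular":[0,0,0],"claw":-1},{"slide":[0.165,-0.48,0],"angular":[0,0,0],"claw":-1},{"slide":[0.16,-0.52,0],"angular":[0,0,0],"claw":-1},{"slide":[0.155,-0.56,0],"angular":[0,0,0],"claw":-1},{"slide":[0.155,-0.56,0],"angular":[0,0,0],"claw":-1}]'
python3 -m inch '[{"slide":[0,-0.02,0],"angular":[0,0,0],"claw":-1},{"slide":[-0.01,-0.04,0],"angular":[0,0,0],"claw":-1},{"slide":[-0.01,-0.04,0],"angular":[0,0,0],"claw":-1}]'
python3 - <<'E'
from h import *
for c in("top","side"):
    im=ctrl.get_image(c); w=cloud(im); x,y,z=w[...,0],w[...,1],w[...,2]
    p=w[(x>.4)&(x<.68)&(y>-.05)&(y<.25)&(z>.19)&(z<.209)]; save(im["color"],c+"2")
    r=cv2.minAreaRect(p[:,:2].astype(np.float32)*1000); print(r)
E
```

```text
time: 3.5
position: [0.4869, 0.0905, 0.1913]
tool_rot: [-0.414, -3.114, 0.001]
ft_force: [1.0, 0.4, -0.6]
grip_width: 0.007
grip_force: 0.0
time: 3.8
position: [0.4862, 0.0818, 0.1907]
tool_rot: [-0.411, -3.113, -0.001]
ft_force: [0.4, 4.1, -0.1]
grip_width: 0.002
grip_force: 1.6
((574.0653686523438, 84.16947174072266), (99.9999771118164, 27.751386642456055), 9.933084487915039)
((537.2222900390625, 81.01461029052734), (173.41737365722656, 44.21586608886719), 11.561391830444336)
```

View pics/side2.png

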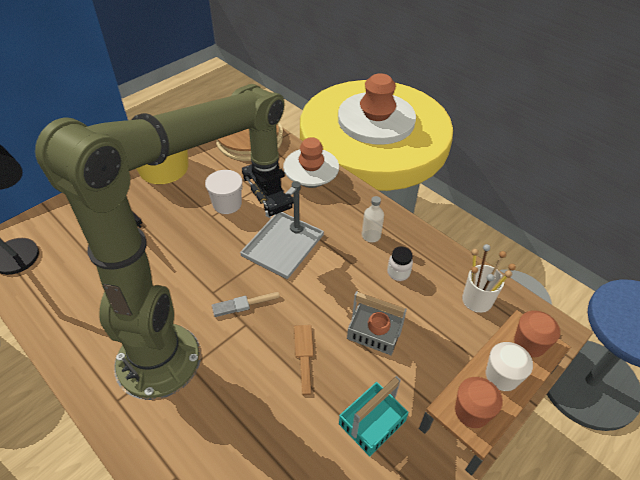

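The side view shows the gripper pressing at the stand, around (270,190), with the arm hidden behind it. Contact is light at 4 N, so I keep pushing until the stop shows in the force.

```bash
python3 -m inch '[{"slide":[0,-0.015,0],"angular":[0,0,0],"claw":-1},{"slide":[0,-0.03,0],"angular":[0,0,0],"claw":-1},{"slide":[0,-0.03,0],"angular":[0,0,0],"claw":-1}]' | grep -E 'pos|force'
python3 -m inch '[{"slide":[0,-0.01,0],"angular":[0,0,0],"claw":-1},{"slide":[0,-0.02,0],"angular":[0,0,0],"claw":-1},{"slide":[0,-0.02,0],"angular":[0,0,0],"claw":-1}]' | grep -E 'pos|force'
```

```text
position: [0.486, 0.0808, 0.1912]
ft_force: [5.5, 16.0, -4.2]
grip_force: 7.5
position: [0.4859, 0.0804, 0.1914]
ft_force: [9.8, 24.8, -9.7]
grip_force: 11.2
```

```bash
python3 -m inch '[{"slide":[0,0.1,0],"angular":[0,0,0],"claw":-1},{"slide":[0,0.2,0],"angular":[0,0,0],"claw":-1},{"slide":[0,0.2,-0.15],"angular":[0,0,0],"claw":-1},{"slide":[0,0.2,-0.35],"angular":[0,0,0],"claw":-1},{"slide":[0,0.2,-0.35],"angular":[0,0,0.2],"claw":-1},{"slide":[0,0.2,-0.35],"angular":[0,0,0.5],"claw":-1},{"slide":[0,0.2,-0.35],"angular":[0,0,0.75],"claw":-1},{"slide":[0,0.2,-0.35],"angular":[0,0,1],"claw":-1},{"slide":[0,0.2,-0.35],"angular":[0,0,1],"claw":-1}]' | grep -E 'pos|force|rot'
python3 -m inch '[{"slide":[0,0,0],"angular":[0,0,0.25],"claw":-1},{"slide":[0,0,0],"angular":[0,0,0.5],"claw":-1},{"slide":[0,0,0],"angular":[0,0,0.757],"claw":-1},{"slide":[0,0,0],"angular":[0,0,0.757],"claw":-1},{"slide":[0,0,0],"angular":[0,0,0.757],"claw":-1}]' | grep -E 'pos|force|rot'
python3 - <<'E'
from h import *
s=ctrl.get_state(); M=R.from_rotvec(s["tool_rot"]).as_matrix(); print(M.round(3),s["joint_positions"].round(2))
print("delta to above basket, units:",M.T@(np.array([.496,-.357,.28])-s["position"])/.25)
E
```

```text
position: [0.4963, 0.1163, 0.2782]
tool_rot: [1.206, 2.901, -0.003]
ft_force: [-0.6, 0.2, 0.3]
grip_force: 0.0
position: [0.4964, 0.1171, 0.2784]
tool_rot: [1.745, 2.612, -0.001]
ft_force: [-0.5, 0.2, 0.1]
grip_force: 0.0
[[-0.383  0.924 -0.   ]
 [ 0.924  0.383 -0.001]
 [-0.001 -0.001 -1.   ]] [-0.62 -0.01  0.34  1.73  0.    1.41  0.11]
delta to above basket, units: [-1.75147416 -0.72670596 -0.00497381]
```

```bash
python3 -m inch '[{"slide":[-0.876,-0.363,0],"angular":[0,0,0],"claw":-1},{"slide":[-0.876,-0.363,0],"angular":[0,0,0],"claw":-1},{"slide":[-0.876,-0.363,0],"angular":[0,0,0],"claw":-1},{"slide":[-0.876,-0.363,0],"angular":[0,0,0],"claw":-1},{"slide":[-0.876,-0.363,0],"angular":[0,0,0],"claw":-1},{"slide":[-0.876,-0.363,0],"angular":[0,0,0],"claw":-1},{"slide":[-0.876,-0.363,0],"angular":[0,0,0],"claw":-1}]' | grep -E 'pos|force|rot'
python3 -m inch '[{"slide":[-0.876,-0.363,0],"angular":[0,0,0],"claw":1},{"slide":[-0.876,-0.363,0],"angular":[0,0,0],"claw":1},{"slide":[-0.876,-0.363,0],"angular":[0,0,0],"claw":1},{"slide":[-0.876,-0.363,0],"angular":[0,0,0],"claw":1},{"slide":[-0.876,-0.363,0],"angular":[0,0,0],"claw":1},{"slide":[-0.876,-0.363,0],"angular":[0,0,0],"claw":1},{"slide":[-0.876,-0.363,0],"angular":[0,0,0],"claw":1},{"slide":[-0.876,-0.363,0],"angular":[0,0,0],"claw":1}]' 
python3 - <<'E'
from h import *
s=ctrl.get_state(); M=R.from_rotvec(s["tool_rot"]).as_matrix(); T=np.eye(4);T[:3,:3]=M;T[:3,3]=s["position"]
im=ctrl.get_image("wrist"); w=cloud(im,T@im["tool_from_camera"]); save(im["color"],"wrist1")
t=ctrl.get_image("top"); wt=cloud(t); sd=ctrl.get_image("side"); ws=cloud(sd)
for n,w in(("wrist",w),("top",wt),("side",ws)):
    x,y,z=w[...,0],w[...,1],w[...,2]
    p=w[(x>.4)&(x<.62)&(y>-.46)&(y<-.25)&(z>.140)&(z<.16)]
    if len(p)>9: print(n,"grip",len(p),cv2.minAreaRect(p[:,:2].astype(np.float32)*1000),np.median(p,0))
    p=w[(x>.42)&(x<.68)&(y>-.05)&(y<.25)&(z>.19)&(z<.209)]
    if len(p)>9: print(n,"arm",len(p),cv2.minAreaRect(p[:,:2].astype(np.float32)*1000),np.median(p,0))
E
```

```text
position: [0.495, -0.1203, 0.2785]
tool_rot: [-1.751, -2.608, -0.0]
ft_force: [0.7, 0.8, -0.3]
grip_force: 0.0
time: 7.4
position: [0.4955, -0.3538, 0.2781]
tool_rot: [-1.745, -2.611, -0.002]
ft_force: [0.1, 0.5, 0.0]
grip_width: 0.65
grip_force: 0.0
wrist grip 3081 ((493.4134826660156, -355.80609130859375), (13.933653831481934, 142.42640686035156), 22.508882522583008) [ 0.49033067 -0.34786242  0.14948271]
top grip 225 ((489.92559814453125, -341.38018798828125), (14.009615898132324, 108.78572082519531), 22.156259536743164) [ 0.48779791 -0.33509096  0.15018875]
top arm 495 ((541.509033203125, 72.41632843017578), (168.51882934570312, 28.001304626464844), 15.479718208312988) [0.55058884 0.0763376  0.2016517 ]
side grip 360 ((495.6331787109375, -357.9368591308594), (21.345626831054688, 141.43814086914062), 22.03947639465332) [ 0.49446282 -0.35999903  0.15050483]
side arm 274 ((540.377685546875, 70.2542953491211), (171.73341369628906, 28.762088775634766), 15.353521347045898) [0.54583521 0.0735785  0.20167576]
```

View pics/wrist1.png

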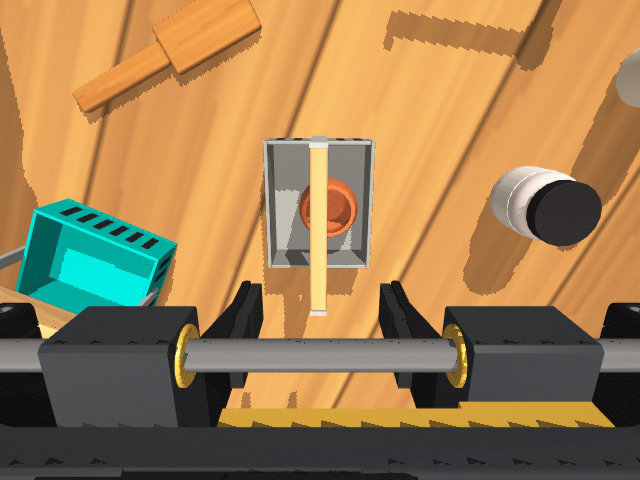

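The wrist view shows the pale grip centred between the fingers at column 318, along the image vertical, with the pot at (328,208). The turquoise basket is far left and the jar is to the right. The hook arm measures 195°, which is fully out. Next I descend and grip.

```bash
python3 -m inch '[{"slide":[-0.012,0,0.15],"angular":[0,0,0],"claw":1},{"slide":[-0.012,0,0.3],"angular":[0,0,0],"claw":1},{"slide":[-0.012,0,0.42],"angular":[0,0,0],"claw":1},{"slide":[-0.012,0,0.52],"angular":[0,0,0],"claw":1},{"slide":[-0.012,0,0.568],"angular":[0,0,0],"claw":1},{"slide":[-0.012,0,0.568],"angular":[0,0,0],"claw":1},{"slide":[-0.012,0,0.568],"angular":[0,0,0],"claw":1}]' 
python3 -m inch '[{"slide":[0,0,0],"angular":[0,0,0],"claw":-1},{"slide":[0,0,0],"angular":[0,0,0],"claw":-1},{"slide":[0,0,0],"angular":[0,0,0],"claw":-1},{"slide":[0,0,0],"angular":[0,0,0],"claw":-1},{"slide":[0,0,0],"angular":[0,0,0],"claw":-1},{"slide":[0,0,0],"angular":[0,0,0],"claw":-1},{"slide":[0,0,0],"angular":[0,0,0],"claw":-1},{"slide":[0,0,0],"angular":[0,0,0],"claw":-1},{"slide":[0,0,0],"angular":[0,0,0],"claw":-1},{"slide":[0,0,0],"angular":[0,0,0],"claw":-1}]' 40
```

```text
time: 8.25
position: [0.496, -0.3593, 0.1377]
tool_rot: [1.75, 2.608, 0.001]
ft_force: [-0.9, 0.6, 0.1]
grip_width: 1.001
grip_force: 0.0
time: 9.25
position: [0.4953, -0.3593, 0.1365]
tool_rot: [-1.751, -2.608, -0.0]
ft_force: [-0.5, 0.5, -0.7]
grip_width: 0.173
grip_force: 0.0
```

```bash
python3 -m inch '[{"slide":[0,0,0],"angular":[0,0,0],"claw":-1},{"slide":[0,0,0],"angular":[0,0,0],"claw":-1},{"slide":[0,0,0],"angular":[0,0,0],"claw":-1},{"slide":[0,0,0],"angular":[0,0,0],"claw":-1},{"slide":[0,0,0],"angular":[0,0,0],"claw":-1}]' 40
python3 -m inch '[{"slide":[0,0,-0.02],"angular":[0,0,0],"claw":-1},{"slide":[0,0,-0.06],"angular":[0,0,0],"claw":-1},{"slide":[0,0,-0.12],"angular":[0,0,0],"claw":-1},{"slide":[0,0,-0.19],"angular":[0,0,0],"claw":-1},{"slide":[0,0,-0.26],"angular":[0,0,0],"claw":-1},{"slide":[0,0,-0.33],"angular":[0,0,0],"claw":-1},{"slide":[0,0,-0.38],"angular":[0,0,0],"claw":-1},{"slide":[0,0,-0.41],"angular":[0,0,0],"claw":-1},{"slide":[0,0,-0.42],"angular":[0,0,0],"claw":-1},{"slide":[0,0,-0.42],"angular":[0,0,0],"claw":-1}]'
python3 - <<'E'
from h import *
s=ctrl.get_state(); M=R.from_rotvec(s["tool_rot"]).as_matrix()
h=np.array([.609,.0905]); a=np.deg2rad(194.9); d=np.array([np.cos(a),np.sin(a)])
for r in(.24,.19,.18,.1):
    print(r,h+r*d,M.T@(np.r_[h+r*d,s["position"][2]]-s["position"])/.25)
im=ctrl.get_image("side"); save(cv2.resize(im["color"][140:380,200:520],None,fx=2.5,fy=2.5),"side3")
w=cloud(im);x,y,z=w.transpose(2,0,1)
p=w[(x>.4)&(x<.62)&(y>-.46)&(y<-.25)&(z>.14)&(z<.163)];print(cv2.minAreaRect(p[:,:2].astype(np.float32)*1000),np.percentile(p,[2,98],0))
E
```

```text
time: 9.75
position: [0.4953, -0.3592, 0.1364]
tool_rot: [1.751, 2.608, 0.0]
ft_force: [1.2, -0.2, -1.7]
grip_width: 0.16
grip_force: 40.0
time: 10.75
position: [0.4952, -0.3592, 0.2415]
tool_rot: [-1.751, -2.608, -0.0]
ft_force: [-0.1, 0.7, -4.6]
grip_width: 0.153
grip_force: 40.0
0.24 [0.37706974 0.02878813] [1.61533558e+00 1.50036554e-01 3.57762402e-04]
0.19 [0.42538854 0.04164477] [1.58980679e+00 3.48400566e-01 3.47154772e-04]
0.18 [0.43505231 0.0442161 ] [1.58470104e+00 3.88073368e-01 3.45033246e-04]
0.1 [0.51236239 0.06478672] [1.54385498e+00 7.05455787e-01 3.28061037e-04]
((493.5731506347656, -359.25872802734375), (111.36196899414062, 140.9574432373047), 23.0091552734375) [[ 0.42274867 -0.43613782  0.14048342]
 [ 0.56280753 -0.29533295  0.16251772]]
```

View pics/side3.png

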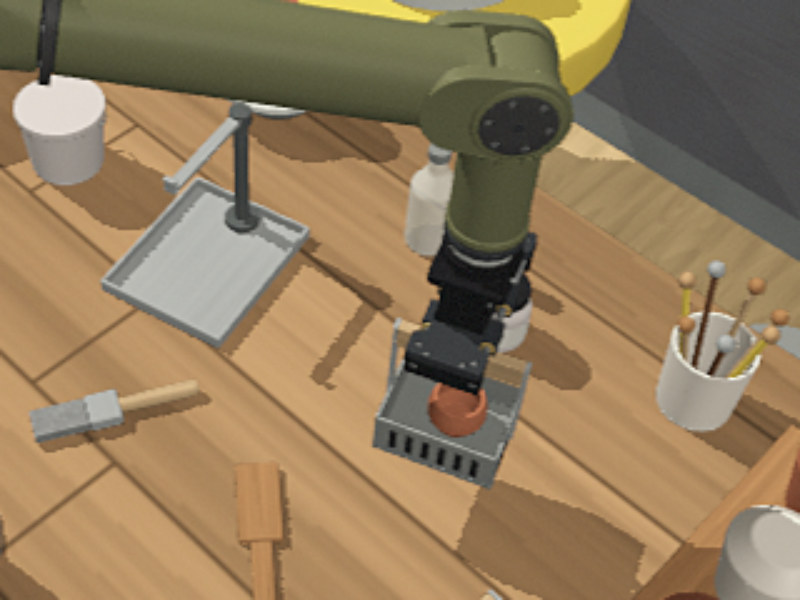

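The crop shows the basket lifted level with the pot upright at (457,408), the stand's arm pointing out over the tray with its tip at (172,183), and the bystanders in place. Next I carry the basket around to outside the arm tip, keeping it low so the arm can enter the window.

```bash
python3 -m inch '[{"slide":[0.03,0,0],"angular":[0,0,0],"claw":-1},{"slide":[0.1,0.01,0],"angular":[0,0,0.03],"claw":-1},{"slide":[0.2,0.02,0],"angular":[0,0,0.06],"claw":-1},{"slide":[0.32,0.03,0],"angular":[0,0,0.1],"claw":-1},{"slide":[0.45,0.04,0],"angular":[0,0,0.14],"claw":-1},{"slide":[0.57,0.05,0],"angular":[0,0,0.18],"claw":-1},{"slide":[0.68,0.06,0],"angular":[0,0,0.21],"claw":-1},{"slide":[0.77,0.07,0],"angular":[0,0,0.24],"claw":-1},{"slide":[0.83,0.08,0],"angular":[0,0,0.25],"claw":-1},{"slide":[0.85,0.08,0],"angular":[0,0,0.25],"claw":-1}]'
python3 - <<'E'
from h import *
s=ctrl.get_state(); M=R.from_rotvec(s["tool_rot"]).as_matrix(); print(M.round(3))
h=np.array([.609,.0905]); a=np.deg2rad(194.9); d=np.array([np.cos(a),np.sin(a)])
for r in(.185,.18,.1):
    print(r,h+r*d,M.T@(np.r_[h+r*d,s["position"][2]]-s["position"])/.25)
E
```

```text
time: 11.8
position: [0.4326, -0.1527, 0.241]
tool_rot: [-1.913, -2.49, -0.001]
ft_force: [0.6, 1.0, -3.7]
grip_width: 0.157
grip_force: 40.0
[[-0.257  0.966 -0.001]
 [ 0.966  0.257  0.002]
 [ 0.002 -0.    -1.   ]]
0.185 [0.43022043 0.04293043] [0.75873248 0.19232909 0.00125741]
0.18 [0.43505231 0.0442161 ] [0.7587283  0.21232909 0.00125166]
0.1 [0.51236239 0.06478672] [0.75866146 0.53232907 0.00115965]
```

```bash
python3 -m inch '[{"slide":[0.03,0.01,0],"angular":[0,0,0],"claw":-1},{"slide":[0.1,0.03,0],"angular":[0,0,0],"claw":-1},{"slide":[0.2,0.05,0],"angular":[0,0,0],"claw":-1},{"slide":[0.31,0.08,0],"angular":[0,0,0],"claw":-1},{"slide":[0.42,0.11,0],"angular":[0,0,0],"claw":-1},{"slide":[0.53,0.14,0],"angular":[0,0,0],"claw":-1},{"slide":[0.63,0.16,0],"angular":[0,0,0],"claw":-1},{"slide":[0.7,0.18,0],"angular":[0,0,0],"claw":-1},{"slide":[0.745,0.19,0],"angular":[0,0,0],"claw":-1},{"slide":[0.76,0.19,0],"angular":[0,0,0],"claw":-1}]'
python3 - <<'E'
from h import *
s=ctrl.get_state(); M=R.from_rotvec(s["tool_rot"]).as_matrix()
h=np.array([.609,.0905]); a=np.deg2rad(194.9); d=np.array([np.cos(a),np.sin(a)])
print(M.T@(np.r_[h+.1*d,s["position"][2]]-s["position"])/.25)
im=ctrl.get_image("side"); w=cloud(im); save(cv2.resize(im["color"][140:300,180:380],None,fx=3.5,fy=3.5),"side4"); x,y,z=w.transpose(2,0,1)
im=ctrl.get_image("top"); save(cv2.resize(im["color"][170:330,180:380],None,fx=3.5,fy=3.5),"top4")
a=cv2.imread("pics/side4.png")[:,:400];b=cv2.imread("pics/top4.png")[:,50:450]; 
a=cv2.imread("pics/side4.png")[:,100:500]; cv2.imwrite("pics/both4.png",np.hstack([a,b]))
E
```

```text
time: 12.8
position: [0.4311, 0.0415, 0.2413]
tool_rot: [-1.917, -2.489, 0.001]
ft_force: [0.0, 0.6, -4.4]
grip_width: 0.157
grip_force: 40.0
[ 7.07562183e-03  3.38226132e-01 -1.71076429e-04]
```

View pics/both4.png

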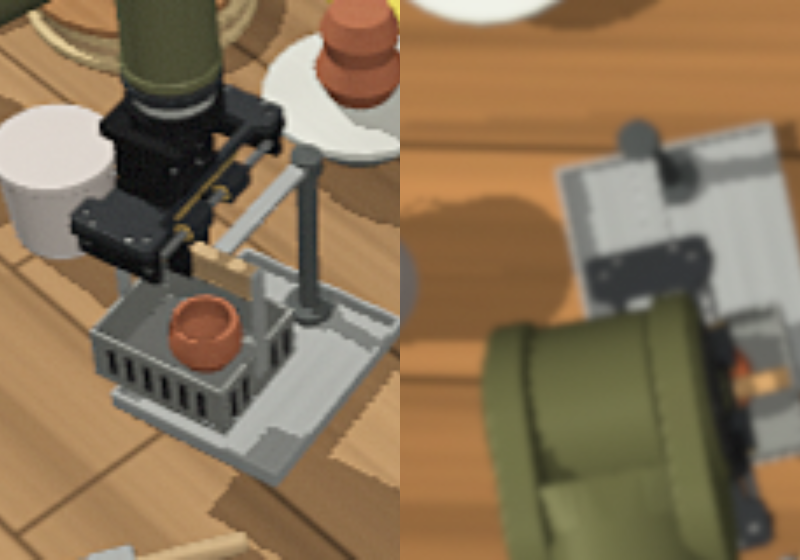

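The basket is level with the pot standing in it. The left half of the picture shows the arm bar above the grip's inner side at around (250,215), ready to enter the window. I slide in along the arm.

```bash
python3 -m inch '[{"slide":[0,0.015,0],"angular":[0,0,0],"claw":-1},{"slide":[0.002,0.045,0],"angular":[0,0,0],"claw":-1},{"slide":[0.004,0.085,0],"angular":[0,0,0],"claw":-1},{"slide":[0.006,0.13,0],"angular":[0,0,0],"claw":-1},{"slide":[0.008,0.175,0],"angular":[0,0,0],"claw":-1},{"slide":[0.008,0.22,0],"angular":[0,0,0],"claw":-1},{"slide":[0.008,0.265,0],"angular":[0,0,0],"claw":-1},{"slide":[0.008,0.305,0],"angular":[0,0,0],"claw":-1},{"slide":[0.008,0.33,0],"angular":[0,0,0],"claw":-1},{"slide":[0.008,0.338,0],"angular":[0,0,0],"claw":-1}]'
python3 -m inch '[{"slide":[0,0,0.015],"angular":[0,0,0],"claw":-1},{"slide":[0,0,0.035],"angular":[0,0,0],"claw":-1},{"slide":[0,0,0.055],"angular":[0,0,0],"claw":-1},{"slide":[0,0,0.07],"angular":[0,0,0],"claw":-1},{"slide":[0,0,0.08],"angular":[0,0,0],"claw":-1},{"slide":[0,0,0.085],"angular":[0,0,0],"claw":-1},{"slide":[0,0,0.085],"angular":[0,0,0],"claw":-1}]'
```

```text
time: 13.9
position: [0.5128, 0.0644, 0.2414]
tool_rot: [1.918, 2.488, -0.001]
ft_force: [0.5, -0.9, -4.0]
grip_width: 0.157
grip_force: 40.0
time: 14.6
position: [0.5121, 0.0643, 0.2202]
tool_rot: [-1.918, -2.488, 0.0]
ft_force: [-0.2, -0.4, -3.3]
grip_width: 0.158
grip_force: 40.0
```

```bash
python3 -m inch '[{"slide":[0,0,0.006],"angular":[0,0,0],"claw":-1},{"slide":[0,0,0.01],"angular":[0,0,0],"claw":-1},{"slide":[0,0,0.01],"angular":[0,0,0],"claw":-1}]' | grep -E "pos|ft"
python3 -m inch '[{"slide":[0,0,0.004],"angular":[0,0,0],"claw":-1},{"slide":[0,0,0.004],"angular":[0,0,0],"claw":-1},{"slide":[0,0,0.004],"angular":[0,0,0],"claw":-1}]' | grep -E "pos|ft"
```

```text
position: [0.5121, 0.0642, 0.2177]
ft_force: [-0.3, -0.7, -4.0]
position: [0.5122, 0.0643, 0.2168]
ft_force: [0.7, -0.1, -3.4]
```

```bash
python3 -m inch '[{"slide":[0,0,0.004],"angular":[0,0,0],"claw":-1},{"slide":[0,0,0.004],"angular":[0,0,0],"claw":-1},{"slide":[0,0,0.004],"angular":[0,0,0],"claw":-1}]' | grep -E "pos|ft"
python3 -m inch '[{"slide":[0,0,0.004],"angular":[0,0,0],"claw":-1},{"slide":[0,0,0.004],"angular":[0,0,0],"claw":-1},{"slide":[0,0,0.004],"angular":[0,0,0],"claw":-1}]' | grep -E "pos|ft"
```

```text
position: [0.5123, 0.0642, 0.2163]
ft_force: [-1.2, 0.2, 0.3]
position: [0.5124, 0.0643, 0.2163]
ft_force: [-2.7, -0.7, 6.3]
```

The grip now rests on the arm. I ease the pressure, open partly so the fingers stay clear of the lip, and retract straight up.

```bash
python3 -m inch '[{"slide":[0,0,-0.003],"angular":[0,0,0],"claw":-1},{"slide":[0,0,-0.003],"angular":[0,0,0],"claw":-1}]' 10 | grep -E "pos|force"
python3 -m inch '[{"slide":[0,0,0],"angular":[0,0,0],"claw":-0.6},{"slide":[0,0,0],"angular":[0,0,0],"claw":-0.5},{"slide":[0,0,0],"angular":[0,0,0],"claw":-0.3},{"slide":[0,0,0],"angular":[0,0,0],"claw":-0.15},{"slide":[0,0,0],"angular":[0,0,0],"claw":-0.15},{"slide":[0,0,0],"angular":[0,0,0],"claw":-0.15},{"slide":[0,0,0],"angular":[0,0,0],"claw":-0.15},{"slide":[0,0,0],"angular":[0,0,0],"claw":-0.15}]'
python3 - <<'E'
from h import *
im=ctrl.get_image("side"); save(cv2.resize(im["color"][130:290,190:390],None,fx=3.5,fy=3.5),"side5")
E
```

```text
position: [0.5123, 0.0643, 0.2162]
ft_force: [-3.7, -0.8, 4.7]
grip_force: 10.0
time: 16.8
position: [0.5122, 0.0643, 0.2156]
tool_rot: [1.918, 2.488, 0.0]
ft_force: [-0.2, 0.6, 0.1]
grip_width: 0.421
grip_force: 0.0
```

View pics/side5.png

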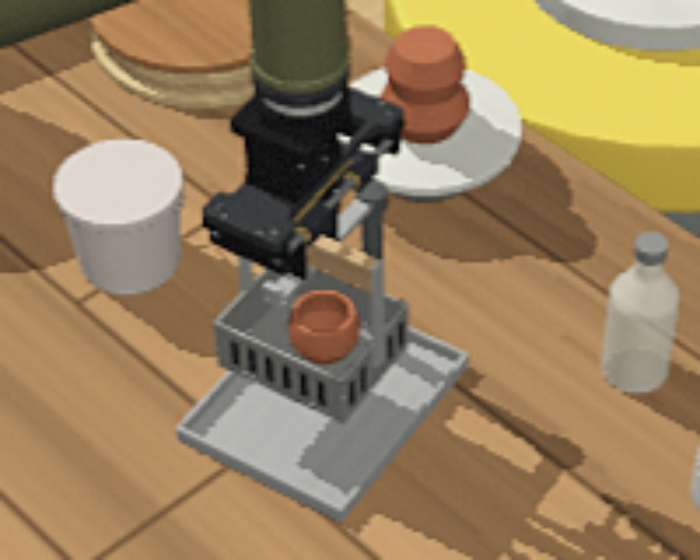

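The basket hangs level on the arm over the tray with the pot standing in it, and the fingers are open and touching nothing. I retract upward, let it settle and check.

```bash
python3 -m inch '[{"slide":[0,0,-0.03],"angular":[0,0,0],"claw":-0.15},{"slide":[0,0,-0.08],"angular":[0,0,0],"claw":-0.15},{"slide":[0,0,-0.15],"angular":[0,0,0],"claw":-0.15},{"slide":[0,0,-0.25],"angular":[0,0,0],"claw":-0.15},{"slide":[0,0,-0.38],"angular":[0,0,0],"claw":-0.15},{"slide":[0,0,-0.5],"angular":[0,0,0],"claw":-0.15},{"slide":[0,0,-0.6],"angular":[0,0,0],"claw":-0.15},{"slide":[0,0,-0.6],"angular":[0,0,0],"claw":-0.15},{"slide":[0,0,-0.6],"angular":[0,0,0],"claw":-0.15},{"slide":[0,0,-0.6],"angular":[0,0,0],"claw":-0.15}]'
python3 -m inch '[{"slide":[0,0,0],"angular":[0,0,0],"claw":-0.15},{"slide":[0,0,0],"angular":[0,0,0],"claw":-0.15},{"slide":[0,0,0],"angular":[0,0,0],"claw":-0.15},{"slide":[0,0,0],"angular":[0,0,0],"claw":-0.15},{"slide":[0,0,0],"angular":[0,0,0],"claw":-0.15},{"slide":[0,0,0],"angular":[0,0,0],"claw":-0.15},{"slide":[0,0,0],"angular":[0,0,0],"claw":-0.15},{"slide":[0,0,0],"angular":[0,0,0],"claw":-0.15},{"slide":[0,0,0],"angular":[0,0,0],"claw":-0.15},{"slide":[0,0,0],"angular":[0,0,0],"claw":-0.15}]' >/dev/null
python3 - <<'E'
from h import *
s=ctrl.get_state(); T=np.eye(4);T[:3,:3]=R.from_rotvec(s["tool_rot"]).as_matrix();T[:3,3]=s["position"]
im=ctrl.get_image("wrist"); a=cv2.resize(im["color"],(400,300)); w=cloud(im,T@im["tool_from_camera"])
d=ctrl.get_image("side"); b=cv2.resize(d["color"][130:280,200:400],(400,300)); save(np.hstack([a,b]),"fin")
for n,w in(("wrist",w),("side",cloud(d))):
    x,y,z=w.transpose(2,0,1); p=w[(x>.4)&(x<.6)&(y>-.04)&(y<.16)&(z>.222)&(z<.24)]
    if len(p)>9: print(n,cv2.minAreaRect(p[:,:2].astype(np.float32)*1000),np.linalg.lstsq(np.c_[p[:,:2],np.ones(len(p))],p[:,2],rcond=None)[0],np.median(p,0))
E
```

```text
time: 17.85
position: [0.5118, 0.0642, 0.3649]
tool_rot: [-1.918, -2.487, 0.001]
ft_force: [0.4, 0.3, -0.7]
grip_width: 0.422
grip_force: 0.0
wrist ((510.251953125, 67.69712829589844), (13.99551010131836, 141.95303344726562), 14.803609848022461) [-0.00198964  0.00125357  0.23032049] [0.50831577 0.07550059 0.22946429]
side ((513.2190551757812, 66.13349914550781), (21.75046157836914, 145.7958221435547), 15.667681694030762) [0.13017214 0.03691362 0.16118633] [0.51170218 0.06320803 0.23056653]
```

View pics/fin.png

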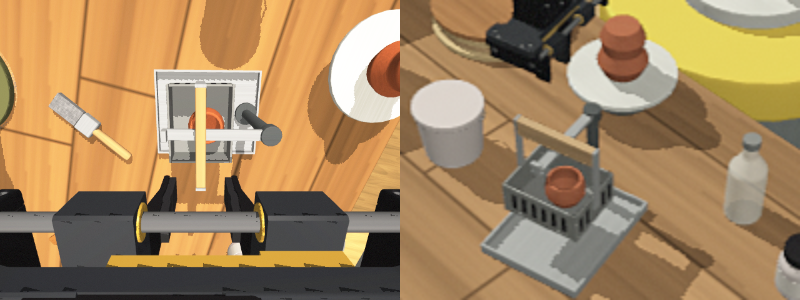

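The pictures show the grip lying across the arm at about its middle (left half, near (200,135)). It is level to 0.002 rad, the pot is upright, and the gripper is well clear. I hand in.

```bash
python3 -c "
from bench import ctrl
print(ctrl.close_job())"
```

```text
the job is handed in; nothing more can be done
None
```

I handed the job in with the hook arm swung fully out, the basket hanging level by the middle of its grip, the pot upright in it, the gripper clear and nothing else touched; no verdict was returned.

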